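Swing the test tube rack past the guard post into its dock

TASK

Without gripping or lifting it, push the wooden test tube rack across the bench with your fingers: angle it, left end first, past the red-capped guard post and swing it into the dock, until its long back side rests against the dock's back wall along its whole length. Keep the rack standing flat on the bench, push gently, leave everything else where it stands, and take your hand away at the end.

Things in the scene. Friction and masses are not known exactly. Their poses are not given: they have to be found in the camera images.
- rack: Loose empty wooden test tube rack, 60 mm (x) x 200 mm (y) x 78 mm high, about 0.34 kg (varies). Origin at the centre of its underside, z up, y along its length, +y end to the robot's left. Solid 10 mm end boards. Between them a floor board (0 to 10 mm high) and a holed top board (48 to 56 mm), both 60 mm deep; the long sides are open between. Slides on the bench; low pushes do not tip it.
- rack_left (a point): Centre of the outer face of the rack's left (+y) end board (60 mm wide, 78 mm high), 39 mm above its underside.
- rack_right (a point): Centre of the outer face of the rack's right (-y) end board (60 mm wide, 78 mm high), 39 mm above its underside.
- dock: Fixed blue metal U of three low walls on the bench, open towards the robot (its -x), no floor. Origin on the bench at the bay's centre. Bay inside: x from -35 mm (mouth) to +35 mm (back wall), y from -120 to +120 mm. Walls 12 mm thick, 30 mm high, side wall ends rounded. The guard post is part of it, at x = -49, y = +70 mm. A rack seated home has its origin at x = +5 mm, y within 20 mm of 0.
- post_top (a point): Centre of the top of the guard post: round steel, 16 mm in diameter (18 mm at the foot), red cap, 70 mm high, fixed in front of the dock's mouth near its left end. Axes as the dock's.
- dropper: Bystander: brown dropper bottle with red teat, 37 mm across, 96 mm high. Origin at the centre of its underside.
- beaker: Bystander: empty glass beaker, 59 mm across, 71 mm high. Origin at the centre of its underside.
- tape: Bystander: roll of tape lying flat, 68 mm across, 18 mm high. Origin at the centre of its underside.
- cylinder: Bystander: glass measuring cylinder, foot 45 mm across, 128 mm high. Origin at the centre of its underside.
- weighing: Bystander: small open glass weighing bottle, 36 mm across, 52 mm high. Origin at the centre of its underside.
There are look-alikes about, which are no part of the job. Of the things that look like the rack, take the one that is nearest to the robot's base at the start.

How it is judged:
At the end, for the whole second after the job is handed in: The rack stands flat in the dock between its side walls, both ends of its back side within 10 mm of the back wall, at rest and untouched (x of rack_left in the frame of dock between -0.005 and 0.012 m and x of rack_right in the frame of dock between -0.005 and 0.012 m and y of rack in the frame of dock between -0.024 and 0.024 m and height (world z) of rack below 0.004 m and angle between rack's own z axis and vertical below 0.05 rad and linear speed of rack below 0.01 m/s).
It fails at once if the rack is lifted off the bench (underside more than 12 mm up) (height (world z) of rack above 0.012 m).
It fails at once if the rack is tipped by more than 0.2 rad (angle between rack's own z axis and vertical above 0.2 rad).
It fails at once if the rack is gripped or pushed hard (more than 60 N from the fingers) (contact force between the fingers and rack above 60 N).
It fails at once if a bystander is moved by more than 20 mm (distance of any of dropper, beaker, tape, cylinder, weighing from where it was at the start of the episode above 0.02 m).
It also fails if it takes over 72 s, if anything falls off the work surface, if the arm or the gripper's body presses on something with over 40 N, if the wrist force passes 120 N, or if a joint passes its speed limit or range.

ROBOT

A 6-joint arm with a two-finger parallel gripper is mounted at the origin on a cart in front of the work surface, level with it; the furniture and walls round the work are solid. World frame = base frame: x ahead of the robot, y to its left, z up, the work surface at z = 0. Lengths are in m, angles in rad, forces in N, time in s.
With the tool pointing down it reaches from about 0.35 to 0.975 m from the base axis. Payload 4.9 kg.
Tool frame: the origin (TCP) lies at the very end of the fingers, on their centre line; the grasp point (between the pads) lies 19 mm behind it (manip.grip_depth is the distance from the TCP to the grasp point, in m); z points along the fingers, x is the direction in which the jaws open and shut, and the axes are right-handed (so a half turn about z gives the same grasp; the last joint's range is limited). The gripper opens to 85 mm and grips with 20 to 120 N. Pads are 22 mm wide; open, the fingers measure 114 mm over their backs; the gripper's body (76 mm by 85 mm) begins 54 mm behind the grasp point. The pads swing forward as they close: fully open they stand 13 mm farther back than shut.
Start: joints at [1.163, 0.053, 1.613, -0, 1.476, -0.119], TCP at [0.178, 0.599, 0.194] pointing down, gripper open.
Joint ranges: [-3.01, 3.01], [-1.01, 2.22], [0.06, 2.58], [-1.02, 4.17], [0.09, 2.62], [-3.14, 3.14]. Speed limits (rad/s): [2.57, 2.57, 3.14, 3.14, 3.14, 3.14].

INTERFACE

Orientations are given as a unit quaternion [x, y, z, w].
In Python, from station import manip gives the robot as it stands.
- The arm moves only by the tool arm_command, never from a script. Its argument "deltas" is a list of rows, each an object of numbers: "dx", "dy", "dz": the shift along the tool's x, y, z as a fraction of full scale; "wx", "wy", "wz": the turn, a rotation vector about the tool's x, y, z as a fraction of full scale; "claw": the opening in per cent of the stroke, from 0 (shut) to 100 (fully open). In form: [{"dx": .., "dy": .., "dz": .., "wx": .., "wy": .., "wz": .., "claw": ..}, ...]. A call has 1 to 10 rows; each row is the pose to reach, as a shift and turn from the pose measured when the call began, along the tool's axes at that moment, turning the shorter way round; what a row does not reach only later rows make up. Full scale, the value 1, is 300 mm for a shift and 180 degrees for a turn. A row lasts 1/12 s, in which the tool goes at most 41.7 mm and 7.16 degrees, less where a joint would pass 70% of its speed; a pose out of reach is approached as far as the arm can. A call with a number of a shift or a turn outside -1 to 1 is refused whole. A call with a gripper value outside its range is refused whole. The fingers move at their own pace and stop on an object; the grip force is fixed at half the most. Time passes only in rows, so rows that repeat a pose let the fingers close. It gives the time, the measured TCP pose, the force and the opening at its end, in the units of the state.
- manip.observe(): the state, without advancing time (a new reading comes with each control period).
- manip.get_image(name): name is "scene" or "side" or "wrist"; returns the picture (480x640x3 uint8, red, green, blue); there is no depth.
- manip.camera_model(name): a dict with "vertical_fov" (degrees; the focal length in pixels is half the picture's height over the tangent of half this angle, whatever the lens; pixels are square), "cx", "cy" (the principal point, pixels), "extrinsics" (4x4, takes a point from camera to world coordinates). Camera axes: x right, y down, z forward; pixel columns grow to the right and rows downward; lengths in m; the calibration is good to about 2 mm. A picture is of the moment at which its call begins: read the wrist's pose just before it. camera_model takes no time and is no camera call; for the wrist camera it gives the pose at the moment of the call.
- manip.close_job(): hands the job in, once; it reports no verdict.
Trained networks look in the newest picture that a camera, given by its name, has taken for a name from the list of things; names that differ only in an ending like _2 or _b are one class to them, and where a whole thing is asked for, a point or a joint stands for the part that bears it (a point fixed in the world has none). Each returns a list of dicts, best first, with "p" (0 to 1); they miss things now and then, are a little off and sometimes report something else, mostly with a low value. They report only what shows in the picture. A call takes as long as a camera call. They do not tell look-alikes from the thing itself.
- manip.silhouettes(name, camera): "pixels" (480x640 bool, what is visible of it).
- manip.landmark_of(name, camera): "location" ([x, y, z] in m, in the coordinates of the camera as it stood for that picture, good to about 4 mm: a listed point, or the origin of a listed thing).
The state is a dict: "clock": time; "qpos": joint angles; "qd": joint speeds; "tau": joint torques, N m; "tool_pos": TCP position; "tcp_rot": TCP orientation; "wrist_force": force on the tool from outside, world axes, zero at the start; "moment": the same for the moment, N m; "opening": finger opening in m.
Only numpy, scipy, OpenCV 4.12 (cv2) and the standard library are available. Lean on these libraries where they do the work, as an engineer would, in place of code of your own. Each camera call takes 0.05 s, during which the arm holds its last target. There are 200 camera calls.

## Working session

There is one attempt and no reset: what is moved stays moved. The work goes in short steps, Python scripts to look and compute and a tool call to move; the robot and the scene stay as the last step left them, time stands still between calls to the robot, and variables do not carry over. Pictures are saved under pics/ and viewed, about 8 in all and at most 12, crops included, and the job is handed in when it is done.

Besides the shell and the picture viewer there is one more tool, called after "Emit:" by a JSON object that holds its "fn" and its "kwargs". arm_command: Moves the arm, as the interface text tells. Its arguments: {"type":"object","properties":{"deltas":{"type":"array","items":{"type":"object","properties":{"dx":{"type":"number","minimum":-1,"maximum":1},"dy":{"type":"number","minimum":-1,"maximum":1},"dz":{"type":"number","minimum":-1,"maximum":1},"wx":{"type":"number","minimum":-1,"maximum":1},"wy":{"type":"number","minimum":-1,"maximum":1},"wz":{"type":"number","minimum":-1,"maximum":1},"claw":{"type":"number"}}}}},"required":["deltas"]}

```bash
mkdir -p pics; cat > h.py <<'E'
from station import manip
import numpy as np, cv2
from scipy.spatial.transform import Rotation as R
def world(cam,p):
    E=np.array(manip.camera_model(cam)["extrinsics"]); return E[:3,:3]@np.array(p)+E[:3,3]
def proj(cam,P):
    m=manip.camera_model(cam);E=np.array(m["extrinsics"]);c=E[:3,:3].T@(np.array(P)-E[:3,3])
    f=240/np.tan(np.radians(m["vertical_fov"])/2);return (m["cx"]+f*c[0]/c[2],m["cy"]+f*c[1]/c[2])
def lm(cam,names):
    for n in names:
        for d in manip.landmark_of(n,cam)[:4]:
            w=world(cam,d["location"]);print(cam,n,round(d["p"],2),w.round(3),np.round(proj(cam,w)))
def save(cam,fn):
    im=manip.get_image(cam);cv2.imwrite("pics/"+fn,im[:,:,::-1]);return im
E
python3 - <<'E'
from h import *
for c in ["scene","side"]:
    save(c,c+"0.png")
    lm(c,["rack","rack_left","rack_right","dock","post_top","dropper","beaker","tape","cylinder","weighing"])
s=manip.observe();print(s)
E
```

```text
scene rack 0.87 [ 0.479 -0.051  0.004] [320. 271.]
scene rack 0.78 [ 0.45  -0.346 -0.001] [384. 225.]
scene rack 0.74 [0.528 0.088 0.071] [273. 275.]
scene rack_left 0.88 [ 0.617 -0.655  0.041] [396. 154.]
scene rack_left 0.81 [ 0.518 -0.422  0.044] [382. 195.]
scene rack_left 0.74 [0.483 0.05  0.038] [295. 283.]
scene rack_right 0.86 [ 0.389 -0.264  0.039] [387. 238.]
scene rack_right 0.75 [ 0.476 -0.154  0.038] [342. 245.]
scene rack_right 0.7 [ 0.484 -0.511  0.037] [405. 188.]
scene dock 0.65 [0.578 0.019 0.001] [279. 269.]
scene post_top 0.71 [0.526 0.09  0.072] [273. 276.]
scene dropper 0.51 [0.581 0.021 0.001] [278. 269.]
scene dropper 0.21 [0.53  0.092 0.075] [272. 275.]
scene beaker 0.74 [ 0.628 -0.302  0.001] [334. 208.]
scene cylinder 0.73 [ 0.63  -0.423  0.004] [355. 190.]
scene weighing 0.6 [0.587 0.439 0.003] [159. 363.]
side rack 0.66 [ 0.483 -0.048  0.002] [329. 270.]
side rack_left 0.63 [0.487 0.052 0.041] [316. 276.]
side rack_left 0.6 [ 0.623 -0.658  0.041] [346. 184.]
side rack_right 0.7 [ 0.476 -0.153  0.041] [342. 244.]
side rack_right 0.19 [0.38  0.314 0.001] [3
[... 451 characters left out ...]
 [212. 371.]
{'clock': 1.1, 'qpos': array([ 1.16299294e+00,  5.26880730e-02,  1.61287039e+00, -4.51229746e-06,
        1.47597375e+00, -1.19008037e-01]), 'qd': array([ 1.72066752e-03, -3.83361168e-04,  1.59085854e-03, -1.92996820e-03,
       -9.44636854e-05,  4.37851502e-04]), 'tau': array([-1.00731409e-03, -3.93718135e+01, -3.70456481e+01, -2.97400293e-04,
        7.47057420e-04,  5.12823618e-06]), 'tool_pos': array([0.17800568, 0.59911867, 0.19412868]), 'tcp_rot': array([ 8.01497742e-01,  5.97997799e-01,  2.73131108e-05, -1.31197069e-05]), 'wrist_force': array([-0.15361711, -0.10377113,  0.4298182 ]), 'moment': array([ 0.02772386, -0.00418852,  0.08159425]), 'opening': 0.08546769357121521}
```

View pics/scene0.png

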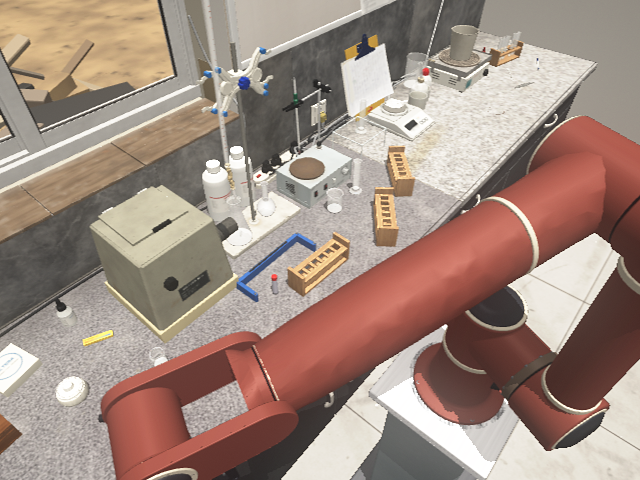

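View pics/side0.png

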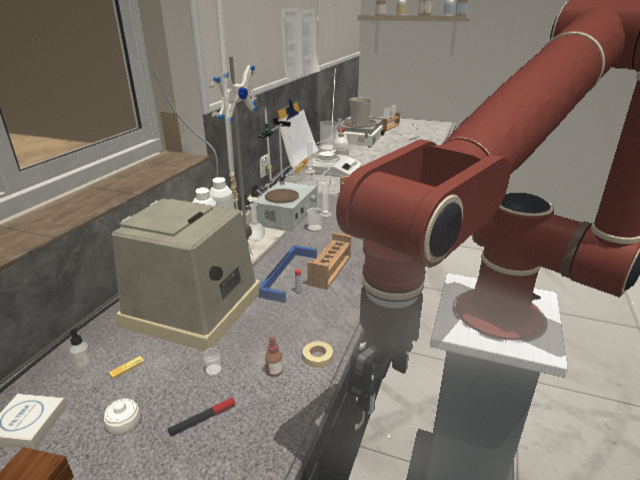

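The nearest rack-like object is the one at scene (320,271), about 0.48 m from the base. The other two are at (386,215) and (400,170), at 0.57 m or more. I'll move the hand over the nearest rack and confirm it with a close-up.

```bash
cat >> h.py <<'E'
def to(x,y,z,yaw):
    s=manip.observe();r=R.from_quat(s["tcp_rot"]);p=np.array(s["tool_pos"])
    t=R.from_quat([np.cos(np.radians(yaw)/2),np.sin(np.radians(yaw)/2),0,0])
    d=r.inv().apply(np.array([x,y,z])-p)/.3
    w=(r.inv()*t).as_rotvec()/np.pi
    X=r.as_matrix()[:,0]
    print("now",p.round(4),"yaw",np.degrees(np.arctan2(X[1],X[0])).round(1),"t",round(s["clock"],2),"F",s["wrist_force"].round(1),"open",round(s["opening"],4))
    print("goto",(x,y,z,yaw),"d",d.round(4),"w",w.round(4),"rows",np.linalg.norm(d*.3)/.0417, np.linalg.norm(w)*180/7.16)
E
python3 -c "
from h import *
to(.27,.30,.25,82);to(.36,-.02,.26,90)"
```

```text
now [0.178  0.5991 0.1941] yaw 73.5 t 1.1 F [-0.2 -0.1  0.4] open 0.0855
goto (0.27, 0.3, 0.25, 82) d [-0.8684  0.5779 -0.1863] w [ 0.     -0.     -0.0475] rows 7.623355095774605 1.1936775324704838
now [0.178  0.5991 0.1941] yaw 73.5 t 1.1 F [-0.2 -0.1  0.4] open 0.0855
goto (0.36, -0.02, 0.26, 90) d [-1.8055  1.1693 -0.2197] w [ 0.     -0.     -0.0919] rows 15.55556375119424 2.310995920427124
```

Emit:
{"fn": "arm_command", "kwargs": {"deltas": [{"dx": -0.87, "dy": 0.58, "dz": -0.19, "wz": -0.05, "claw": 0}, {"dx": -0.87, "dy": 0.58, "dz": -0.19, "wz": -0.05, "claw": 0}, {"dx": -0.87, "dy": 0.58, "dz": -0.19, "wz": -0.05, "claw": 0}, {"dx": -0.87, "dy": 0.58, "dz": -0.19, "wz": -0.05, "claw": 0}, {"dx": -0.87, "dy": 0.58, "dz": -0.19, "wz": -0.05, "claw": 0}, {"dx": -0.87, "dy": 0.58, "dz": -0.19, "wz": -0.05, "claw": 0}, {"dx": -0.87, "dy": 0.58, "dz": -0.19, "wz": -0.05, "claw": 0}, {"dx": -0.87, "dy": 0.58, "dz": -0.19, "wz": -0.05, "claw": 0}, {"dx": -0.87, "dy": 0.58, "dz": -0.19, "wz": -0.05, "claw": 0}]}}

```text
invalid input at $.deltas[0]: expected keys dx, dy, dz, wx, wy, wz, claw
```

```bash
python3 -c "
from h import *
to(.36,-.02,.26,90)"
```

```text
now [0.178  0.5991 0.1941] yaw 73.5 t 1.1 F [-0.2 -0.1  0.4] open 0.0855
goto (0.36, -0.02, 0.26, 90) d [-1.8055  1.1693 -0.2197] w [ 0.     -0.     -0.0919] rows 15.55556375119424 2.310995920427124
```

Emit:
{"fn": "arm_command", "kwargs": {"deltas": [{"dx": -0.87, "dy": 0.58, "dz": -0.19, "wx": 0, "wy": 0, "wz": -0.05, "claw": 0}, {"dx": -0.87, "dy": 0.58, "dz": -0.19, "wx": 0, "wy": 0, "wz": -0.05, "claw": 0}, {"dx": -0.87, "dy": 0.58, "dz": -0.19, "wx": 0, "wy": 0, "wz": -0.05, "claw": 0}, {"dx": -0.87, "dy": 0.58, "dz": -0.19, "wx": 0, "wy": 0, "wz": -0.05, "claw": 0}, {"dx": -0.87, "dy": 0.58, "dz": -0.19, "wx": 0, "wy": 0, "wz": -0.05, "claw": 0}, {"dx": -0.87, "dy": 0.58, "dz": -0.19, "wx": 0, "wy": 0, "wz": -0.05, "claw": 0}, {"dx": -0.87, "dy": 0.58, "dz": -0.19, "wx": 0, "wy": 0, "wz": -0.05, "claw": 0}, {"dx": -0.87, "dy": 0.58, "dz": -0.19, "wx": 0, "wy": 0, "wz": -0.05, "claw": 0}, {"dx": -0.87, "dy": 0.58, "dz": -0.19, "wx": 0, "wy": 0, "wz": -0.05, "claw": 0}]}}

```text
clock: 1.85
tool_pos: [0.2722, 0.2965, 0.253]
tcp_rot: [0.754, 0.657, 0.002, 0.001]
wrist_force: [0.5, -0.2, -0.2]
opening: -0.0002
```

```bash
python3 -c "
from h import *
to(.36,-.02,.26,90)"
```

```text
now [0.2722 0.2965 0.253 ] yaw 82.1 t 1.85 F [ 0.5 -0.2 -0.2] open -0.0002
goto (0.36, -0.02, 0.26, 90) d [-1.0051  0.4342 -0.0233] w [ 0.0013 -0.0004 -0.0436] rows 7.8785235154832325 1.0969563485415972
```

Emit:
{"fn": "arm_command", "kwargs": {"deltas": [{"dx": -1, "dy": 0.43, "dz": -0.02, "wx": 0, "wy": 0, "wz": -0.044, "claw": 0}, {"dx": -1, "dy": 0.43, "dz": -0.02, "wx": 0, "wy": 0, "wz": -0.044, "claw": 0}, {"dx": -1, "dy": 0.43, "dz": -0.02, "wx": 0, "wy": 0, "wz": -0.044, "claw": 0}, {"dx": -1, "dy": 0.43, "dz": -0.02, "wx": 0, "wy": 0, "wz": -0.044, "claw": 0}, {"dx": -1, "dy": 0.43, "dz": -0.02, "wx": 0, "wy": 0, "wz": -0.044, "claw": 0}, {"dx": -1, "dy": 0.43, "dz": -0.02, "wx": 0, "wy": 0, "wz": -0.044, "claw": 0}, {"dx": -1, "dy": 0.43, "dz": -0.02, "wx": 0, "wy": 0, "wz": -0.044, "claw": 0}, {"dx": -1, "dy": 0.43, "dz": -0.02, "wx": 0, "wy": 0, "wz": -0.044, "claw": 0}, {"dx": -1, "dy": 0.43, "dz": -0.02, "wx": 0, "wy": 0, "wz": -0.044, "claw": 0}, {"dx": -1, "dy": 0.43, "dz": -0.02, "wx": 0, "wy": 0, "wz": -0.044, "claw": 0}]}}

```text
clock: 2.68
tool_pos: [0.3592, -0.0202, 0.2588]
tcp_rot: [0.709, 0.705, 0.002, 0.001]
wrist_force: [-0.2, 0.1, 0.3]
opening: -0.0004
```

```bash
cat >> h.py <<'E'
def best(cam,n,near,tol=.09):
    c=[world(cam,d["location"]) for d in manip.landmark_of(n,cam) if d["p"]>.3]
    c=[w for w in c if np.linalg.norm(w-near)<tol]
    return min(c,key=lambda w:np.linalg.norm(w-near)) if c else None
def draw(im,cam,pts,col,closed=True):
    q=np.array([proj(cam,p) for p in pts]).round().astype(np.int32);cv2.polylines(im,[q],closed,col,1,cv2.LINE_AA)
def rackpts(x,y,yaw,z):  # yaw = rack yaw rad, 0 = y axis along world y
    c,s=np.cos(yaw),np.sin(yaw)
    return [(x+c*a-s*b,y+s*a+c*b,z) for a,b in[(-.03,-.1),(.03,-.1),(.03,.1),(-.03,.1)]]
def overlay(im,cam,rk,dk):
    o=im[:,:,::-1].copy()
    if rk is not None:
        for z in(0,.078): draw(o,cam,rackpts(*rk,z),(0,255,0))
    x,y,t=dk;c,s=np.cos(t),np.sin(t);T=lambda a,b,z:(x+c*a-s*b,y+s*a+c*b,z)
    for e in(0,.012): draw(o,cam,[T(-.035,-.12-e,.03),T(.035+e,-.12-e,.03),T(.035+e,.12+e,.03),T(-.035,.12+e,.03)],(0,0,255),False)
    a=np.linspace(0,6.28,24);draw(o,cam,[T(-.049+.008*np.cos(k),.07+.008*np.sin(k),.07) for k in a],(255,255,0))
    return o
E
python3 - <<'E'
from h import *
to(.36,-.02,.26,90)
im=save("wrist","w1.png")
near=dict(rack=(.48,-.05,0),rack_left=(.485,.05,.04),rack_right=(.476,-.153,.04),dock=(.578,.02,0),post_top=(.527,.09,.07))
for n in near: print(n,best("wrist",n,np.array(near[n])))
cv2.imwrite("pics/w1o.png",overlay(im,"wrist",(.481,-.05,-.04),(.5775,.0205,0)))
E
```

```text
now [ 0.3592 -0.0202  0.2588] yaw 89.7 t 2.68 F [-0.2  0.1  0.3] open -0.0004
goto (0.36, -0.02, 0.26, 90) d [ 0.0005  0.0028 -0.0039] w [ 0.0011 -0.0005 -0.0015] rows 0.03460022977083579 0.04769867977430378
rack [ 0.47941992 -0.04753976 -0.00452952]
rack_left [0.48288733 0.05241076 0.0416756 ]
rack_right [ 0.47720486 -0.14284653  0.03903277]
dock None
post_top None
```

View pics/w1o.png

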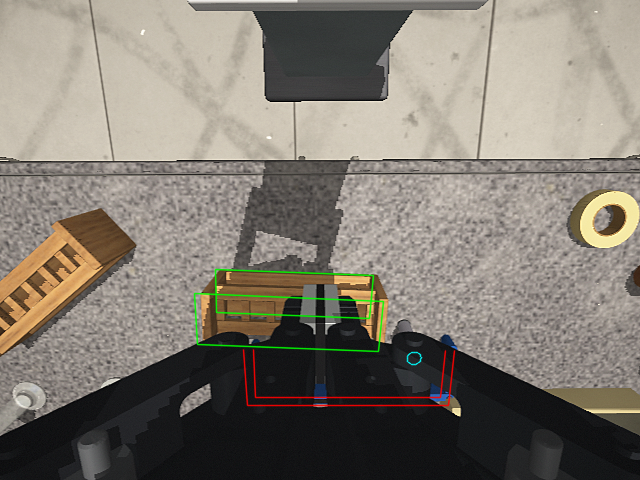

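The target rack lies at wrist pixels x 200–387, y 270–350. My outline is about 5 px off, so the rack is at y ≈ -0.046. Next I'll check the dock with enlarged crops from the side and scene cameras.

```bash
python3 - <<'E'
from h import *
o=[]
near=dict(rack=(.48,-.05,0),rack_left=(.485,.05,.04),rack_right=(.476,-.153,.04),dock=(.578,.02,0),post_top=(.527,.09,.07))
for c in("scene","side"):
    im=save(c,c+"1.png")
    for n in near: print(c,n,best(c,n,np.array(near[n])))
    v=overlay(im,c,(.480,-.047,-.03),(.5775,.0205,0))
    for i in (im[:,:,::-1],v): o.append(cv2.resize(i[215:315,220:380],(400,250),interpolation=cv2.INTER_CUBIC))
cv2.imwrite("pics/c1.png",np.vstack([np.hstack(o[:2]),np.hstack(o[2:])]))
E
```

```text
scene rack [ 0.47832455 -0.04931183  0.00080368]
scene rack_left None
scene rack_right [ 0.47468769 -0.15187688  0.0366934 ]
scene dock [0.58003979 0.02165677 0.00144263]
scene post_top [0.52714289 0.09092868 0.07245039]
side rack [ 0.48258285 -0.04539133  0.00058136]
side rack_left [0.48819039 0.04966512 0.0380984 ]
side rack_right [ 0.48067684 -0.1518249   0.04116548]
side dock [0.57567657 0.02132015 0.00498675]
side post_top [0.52809    0.09229643 0.07152777]
```

View pics/c1.png

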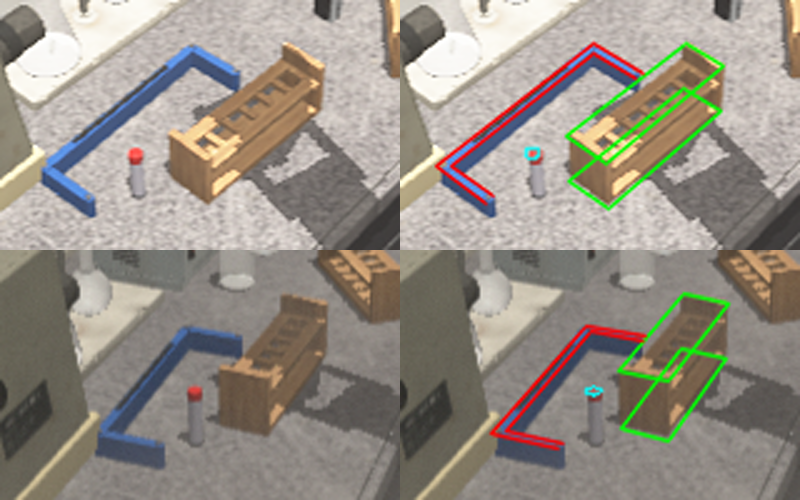

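```bash
python3 -c "
from h import *
to(.420,.005,.009,90)"
```

```text
now [ 0.359  -0.0184  0.259 ] yaw 90.1 t 3.58 F [0.2 0.4 0.6] open 0.0001
goto (0.42, 0.005, 0.009, 90) d [0.0769 0.2001 0.8343] w [ 0.0013 -0.0003  0.0003] rows 6.1972103123422535 0.035391033285209095
```

Emit:
{"fn": "arm_command", "kwargs": {"deltas": [{"dx": 0.077, "dy": 0.2, "dz": 0.4, "wx": 0.001, "wy": 0, "wz": 0, "claw": 0}, {"dx": 0.077, "dy": 0.2, "dz": 0.4, "wx": 0.001, "wy": 0, "wz": 0, "claw": 0}, {"dx": 0.077, "dy": 0.2, "dz": 0.4, "wx": 0.001, "wy": 0, "wz": 0, "claw": 0}, {"dx": 0.077, "dy": 0.2, "dz": 0.6, "wx": 0.001, "wy": 0, "wz": 0, "claw": 0}, {"dx": 0.077, "dy": 0.2, "dz": 0.7, "wx": 0.001, "wy": 0, "wz": 0, "claw": 0}, {"dx": 0.077, "dy": 0.2, "dz": 0.78, "wx": 0.001, "wy": 0, "wz": 0, "claw": 0}, {"dx": 0.077, "dy": 0.2, "dz": 0.82, "wx": 0.001, "wy": 0, "wz": 0, "claw": 0}, {"dx": 0.077, "dy": 0.2, "dz": 0.834, "wx": 0.001, "wy": 0, "wz": 0, "claw": 0}, {"dx": 0.077, "dy": 0.2, "dz": 0.834, "wx": 0.001, "wy": 0, "wz": 0, "claw": 0}]}}

```text
clock: 4.33
tool_pos: [0.419, 0.0051, 0.008]
tcp_rot: [0.707, 0.707, -0.0, -0.001]
wrist_force: [0.7, -0.4, 0.2]
opening: -0.0002
```

```bash
python3 -c "
from h import *
to(.475,.005,.009,90)"
```

```text
now [0.419  0.0051 0.008 ] yaw 90.0 t 4.33 F [ 0.7 -0.4  0.2] open -0.0002
goto (0.475, 0.005, 0.009, 90) d [-0.0006  0.1867 -0.0038] w [-0.0006 -0.0005  0.0003] rows 1.3432255249191127 0.019769316251140787
```

Emit:
{"fn": "arm_command", "kwargs": {"deltas": [{"dx": 0, "dy": 0.03, "dz": -0.003, "wx": 0, "wy": 0, "wz": 0, "claw": 0}, {"dx": 0, "dy": 0.055, "dz": -0.003, "wx": 0, "wy": 0, "wz": 0, "claw": 0}, {"dx": 0, "dy": 0.07, "dz": -0.003, "wx": 0, "wy": 0, "wz": 0, "claw": 0}, {"dx": 0, "dy": 0.085, "dz": -0.003, "wx": 0, "wy": 0, "wz": 0, "claw": 0}, {"dx": 0, "dy": 0.1, "dz": -0.003, "wx": 0, "wy": 0, "wz": 0, "claw": 0}, {"dx": 0, "dy": 0.115, "dz": -0.003, "wx": 0, "wy": 0, "wz": 0, "claw": 0}, {"dx": 0, "dy": 0.13, "dz": -0.003, "wx": 0, "wy": 0, "wz": 0, "claw": 0}, {"dx": 0, "dy": 0.145, "dz": -0.003, "wx": 0, "wy": 0, "wz": 0, "claw": 0}, {"dx": 0, "dy": 0.16, "dz": -0.003, "wx": 0, "wy": 0, "wz": 0, "claw": 0}, {"dx": 0, "dy": 0.17, "dz": -0.003, "wx": 0, "wy": 0, "wz": 0, "claw": 0}]}}

```text
clock: 5.17
tool_pos: [0.4705, 0.0052, 0.0087]
tcp_rot: [0.707, 0.707, -0.0, -0.001]
wrist_force: [-0.8, 0.7, -0.0]
opening: 0.0001
```

```bash
cat >> h.py <<'E'
DK=(.5775,.021,0.)
def rack(near,yaw=0.,cams=("scene","side"),verbose=True):
    # fuse landmarks of both cameras: centre and yaw, near=(x,y) guess
    u=np.array([-np.sin(yaw),np.cos(yaw),0]);n0=np.array([*near,0]);A=[];B=[]
    for c in cams:
        manip.get_image(c)
        g={"rack":n0,"rack_left":n0+.1*u+[0,0,.039],"rack_right":n0-.1*u+[0,0,.039]}
        for n,k in(("rack",0),("rack_left",.1),("rack_right",-.1)):
            w=best(c,n,g[n],.06)
            if verbose: print(c,n,None if w is None else w.round(4))
            if w is not None: A.append(k);B.append(w[:2])
    A=np.array(A);B=np.array(B)
    M=np.c_[np.ones(len(A)),A];s=np.linalg.lstsq(M,B,rcond=None)[0]
    t=np.arctan2(-s[1][0],s[1][1]);o=s[0]
    d=o-np.array(DK[:2]);print("RACK world",o.round(4),"yaw deg",np.degrees(t).round(1),"in dock",d.round(4),"len",np.linalg.norm(s[1]).round(2),"resid",np.abs(M@s-B).max().round(4))
    nn=np.array([np.cos(t),np.sin(t)]);post=np.array([DK[0]-.049,DK[1]+.07]);wl=np.array([DK[0]-.029,DK[1]-.126])
    print("post clearance %.4f (line), wall clearance %.4f"%(-(post-o)@nn-.039,(wl-o)@nn-.036))
    return o[0],o[1],t
E
python3 -c "
from h import *
to(.475,.005,.009,90)
rack((.495,-.05),-.3)"
```

```text
now [0.4705 0.0052 0.0087] yaw 90.0 t 5.17 F [-0.8  0.7 -0. ] open 0.0001
goto (0.475, 0.005, 0.009, 90) d [-0.0006  0.0149 -0.0009] w [-0.0005 -0.0005  0.0002] rows 0.10749031075195076 0.019325052506118642
scene rack [ 0.5009 -0.0518 -0.0013]
scene rack_left [0.5218 0.0474 0.0382]
scene rack_right [ 0.4796 -0.1514  0.0375]
side rack [ 0.5027 -0.0514  0.0022]
side rack_left [0.5278 0.0405 0.041 ]
side rack_right [ 0.4795 -0.1527  0.0419]
RACK world [ 0.502  -0.0532] yaw deg -13.0 in dock [-0.0755 -0.0742] len 1.01 resid 0.0043
post clearance -0.0323 (line), wall clearance 0.0209
```

Emit:
{"fn": "arm_command", "kwargs": {"deltas": [{"dx": 0, "dy": -0.02, "dz": -0.012, "wx": 0, "wy": 0, "wz": 0, "claw": 0}, {"dx": 0.04, "dy": -0.02, "dz": -0.012, "wx": 0, "wy": 0, "wz": 0, "claw": 0}, {"dx": 0.075, "dy": -0.01, "dz": -0.012, "wx": 0, "wy": 0, "wz": 0, "claw": 0}, {"dx": 0.075, "dy": 0.01, "dz": -0.012, "wx": 0, "wy": 0, "wz": 0, "claw": 0}, {"dx": 0.075, "dy": 0.025, "dz": -0.012, "wx": 0, "wy": 0, "wz": 0, "claw": 0}, {"dx": 0.075, "dy": 0.04, "dz": -0.012, "wx": 0, "wy": 0, "wz": 0, "claw": 0}, {"dx": 0.075, "dy": 0.055, "dz": -0.012, "wx": 0, "wy": 0, "wz": 0, "claw": 0}, {"dx": 0.075, "dy": 0.07, "dz": -0.012, "wx": 0, "wy": 0, "wz": 0, "claw": 0}, {"dx": 0.075, "dy": 0.082, "dz": -0.012, "wx": 0, "wy": 0, "wz": 0, "claw": 0}, {"dx": 0.075, "dy": 0.09, "dz": -0.012, "wx": 0, "wy": 0, "wz": 0, "claw": 0}]}}

```text
clock: 6.4
tool_pos: [0.4975, 0.0273, 0.0123]
tcp_rot: [0.707, 0.707, -0.0, -0.001]
wrist_force: [-0.5, 0.6, 0.5]
opening: 0.0002
```

```bash
python3 -c "
from h import *
rack((.508,-.055),-.38)
to(.475,.005,.009,90)"
```

```text
scene rack [ 0.5109 -0.0537  0.0028]
scene rack_left [0.5469 0.0425 0.0414]
scene rack_right [ 0.4758 -0.1475  0.0352]
side rack [ 5.126e-01 -5.370e-02  2.000e-04]
side rack_left [0.5534 0.0374 0.0386]
side rack_right [ 0.4756 -0.1506  0.0417]
RACK world [ 0.5125 -0.0543] yaw deg -21.5 in dock [-0.065  -0.0753] len 1.02 resid 0.0037
post clearance -0.0006 (line), wall clearance 0.0161
now [0.497  0.0276 0.0124] yaw 90.0 t 6.8 F [-0.1 -0.1  1.2] open 0.0002
goto (0.475, 0.005, 0.009, 90) d [-0.0753 -0.0734  0.0115] w [-0.0003 -0.0005  0.0002] rows 0.7609421113427126 0.015430028502201518
```

Emit:
{"fn": "arm_command", "kwargs": {"deltas": [{"dx": 0, "dy": 0.01, "dz": 0, "wx": 0, "wy": 0, "wz": 0, "claw": 0}, {"dx": 0, "dy": 0.02, "dz": 0, "wx": 0, "wy": 0, "wz": 0, "claw": 0}, {"dx": 0, "dy": 0.028, "dz": 0, "wx": 0, "wy": 0, "wz": 0, "claw": 0}, {"dx": 0, "dy": 0.028, "dz": 0, "wx": 0, "wy": 0, "wz": 0, "claw": 0}, {"dx": 0, "dy": -0.06, "dz": 0, "wx": 0, "wy": 0, "wz": 0, "claw": 0}, {"dx": 0, "dy": -0.15, "dz": -0.1, "wx": 0, "wy": 0, "wz": 0, "claw": 0}, {"dx": -0.1, "dy": -0.25, "dz": -0.2, "wx": 0, "wy": 0, "wz": 0, "claw": 0}, {"dx": -0.1, "dy": -0.35, "dz": -0.3, "wx": 0, "wy": 0, "wz": 0, "claw": 0}, {"dx": -0.1, "dy": -0.35, "dz": -0.33, "wx": 0, "wy": 0, "wz": 0, "claw": 0}]}}

```text
clock: 7.55
tool_pos: [0.3911, -0.0034, 0.1145]
tcp_rot: [0.707, 0.707, 0.001, 0.001]
wrist_force: [1.1, 0.1, 0.3]
opening: 0.0001
```

```bash
python3 - <<'E'
from h import *
o=rack((.512,-.055),-.43)
x,y,t=o;u=np.array([-np.sin(t),np.cos(t)])
p=np.array([x,y])-(.1+.035)*u
to(p[0],p[1],.12,np.degrees(t)); to(p[0],p[1],.012,np.degrees(t))
E
```

```text
scene rack [ 0.5119 -0.0577  0.0028]
scene rack_left [0.5551 0.0353 0.0393]
scene rack_right [ 0.472  -0.1446  0.0363]
side rack [ 0.5175 -0.0529  0.0023]
side rack_left [0.5654 0.0353 0.0382]
side rack_right None
RACK world [ 0.5155 -0.0549] yaw deg -26.2 in dock [-0.062  -0.0759] len 1.0 resid 0.0056
post clearance 0.0138 (line), wall clearance 0.0157
now [ 0.3915 -0.0022  0.1097] yaw 90.1 t 7.95 F [ 0.4  0.2 -0.1] open 0.0002
goto (np.float64(0.4559303560851601), np.float64(-0.17608857722800492), 0.12, np.float64(-26.19068772445798)) d [-0.5797  0.2138 -0.0366] w [-0.0016  0.0011  0.6459] rows 4.452886567709058 16.237294810423226
now [ 0.3915 -0.0022  0.1097] yaw 90.1 t 7.95 F [ 0.4  0.2 -0.1] open 0.0002
goto (np.float64(0.4559303560851601), np.float64(-0.17608857722800492), 0.012, np.float64(-26.19068772445798)) d [-0.5805  0.2155  0.3234] w [-0.0016  0.0011  0.6459] rows 5.02550446004826 16.237294810423226
```

Emit:
{"fn": "arm_command", "kwargs": {"deltas": [{"dx": -0.58, "dy": 0.0, "dz": -0.03, "wx": 0, "wy": 0, "wz": 0.4, "claw": 30}, {"dx": -0.58, "dy": 0.0, "dz": -0.03, "wx": 0, "wy": 0, "wz": 0.4, "claw": 30}, {"dx": -0.58, "dy": 0.1, "dz": -0.03, "wx": 0, "wy": 0, "wz": 0.4, "claw": 30}, {"dx": -0.58, "dy": 0.2, "dz": -0.03, "wx": 0, "wy": 0, "wz": 0.4, "claw": 30}, {"dx": -0.58, "dy": 0.21, "dz": -0.03, "wx": 0, "wy": 0, "wz": 0.646, "claw": 30}, {"dx": -0.58, "dy": 0.21, "dz": -0.03, "wx": 0, "wy": 0, "wz": 0.646, "claw": 30}, {"dx": -0.58, "dy": 0.21, "dz": -0.03, "wx": 0, "wy": 0, "wz": 0.646, "claw": 30}, {"dx": -0.58, "dy": 0.21, "dz": -0.03, "wx": 0, "wy": 0, "wz": 0.646, "claw": 30}, {"dx": -0.58, "dy": 0.21, "dz": -0.03, "wx": 0, "wy": 0, "wz": 0.646, "claw": 30}, {"dx": -0.58, "dy": 0.21, "dz": -0.03, "wx": 0, "wy": 0, "wz": 0.646, "claw": 30}]}}

```text
clock: 8.78
tool_pos: [0.4545, -0.1758, 0.1161]
tcp_rot: [0.988, 0.157, -0.003, -0.002]
wrist_force: [0.3, 0.0, -0.0]
opening: 0.0254
```

```bash
python3 - <<'E'
from h import *
to(.454,-.180,.012,-26)
E
```

```text
now [ 0.4545 -0.1758  0.1161] yaw 18.1 t 8.78 F [ 0.3  0.  -0. ] open 0.0254
goto (0.454, -0.18, 0.012, -26) d [-0.004   0.0144  0.347 ] w [-0.0008  0.0023  0.2449] rows 2.498708286196993 6.156988057196505
```

Emit:
{"fn": "arm_command", "kwargs": {"deltas": [{"dx": 0, "dy": 0.01, "dz": 0, "wx": -0.001, "wy": 0.002, "wz": 0.245, "claw": 30}, {"dx": 0, "dy": 0.014, "dz": 0, "wx": -0.001, "wy": 0.002, "wz": 0.245, "claw": 30}, {"dx": -0.004, "dy": 0.014, "dz": 0, "wx": -0.001, "wy": 0.002, "wz": 0.245, "claw": 30}, {"dx": -0.004, "dy": 0.014, "dz": 0.05, "wx": -0.001, "wy": 0.002, "wz": 0.245, "claw": 30}, {"dx": -0.004, "dy": 0.014, "dz": 0.1, "wx": -0.001, "wy": 0.002, "wz": 0.245, "claw": 30}, {"dx": -0.004, "dy": 0.014, "dz": 0.2, "wx": -0.001, "wy": 0.002, "wz": 0.245, "claw": 30}, {"dx": -0.004, "dy": 0.014, "dz": 0.28, "wx": -0.001, "wy": 0.002, "wz": 0.245, "claw": 30}, {"dx": -0.004, "dy": 0.014, "dz": 0.33, "wx": -0.001, "wy": 0.002, "wz": 0.245, "claw": 30}, {"dx": -0.004, "dy": 0.014, "dz": 0.347, "wx": -0.001, "wy": 0.002, "wz": 0.245, "claw": 30}, {"dx": -0.004, "dy": 0.014, "dz": 0.347, "wx": -0.001, "wy": 0.002, "wz": 0.245, "claw": 30}]}}

```text
clock: 9.62
tool_pos: [0.4522, -0.1786, 0.009]
tcp_rot: [0.974, -0.225, -0.003, -0.001]
wrist_force: [-0.6, 0.1, -0.2]
opening: 0.0254
```

```bash
python3 - <<'E'
from h import *
im=save("wrist","w2.png")
x,y,t=rack((.5155,-.055),-.45)
u=np.array([-np.sin(t),np.cos(t)])
print("tool in rack frame",(manip.observe()["tool_pos"][:2]-np.array([x,y]))@np.c_[[np.cos(t),np.sin(t)],u])
p=np.array([x,y])-(.1+.011-.055)*u
to(p[0],p[1],.012,np.degrees(t))
cv2.imwrite("pics/w2o.png",overlay(im,"wrist",(x,y,t),DK))
E
```

```text
scene rack [ 0.5168 -0.0561  0.0015]
scene rack_left [0.5574 0.0382 0.0391]
scene rack_right [ 0.4739 -0.1449  0.0359]
side rack [ 0.5163 -0.0527  0.002 ]
side rack_left [0.5663 0.0329 0.0387]
side rack_right [ 0.4753 -0.1461  0.0425]
RACK world [ 0.5177 -0.0548] yaw deg -25.7 in dock [-0.0598 -0.0758] len 1.0 resid 0.005
post clearance 0.0145 (line), wall clearance 0.0136
tool in rack frame [-0.00249157 -0.14041741]
now [ 0.4545 -0.1802  0.0128] yaw -26.0 t 10.07 F [0.1 0.5 0.1] open 0.0254
goto (np.float64(0.4933700984995675), np.float64(-0.10522249652748841), 0.012, np.float64(-25.732382395827432)) d [ 0.0069 -0.2814  0.0023] w [ 0.0003 -0.0003 -0.0016] rows 2.0253646832793786 0.04088789895213354
```

View pics/w2o.png

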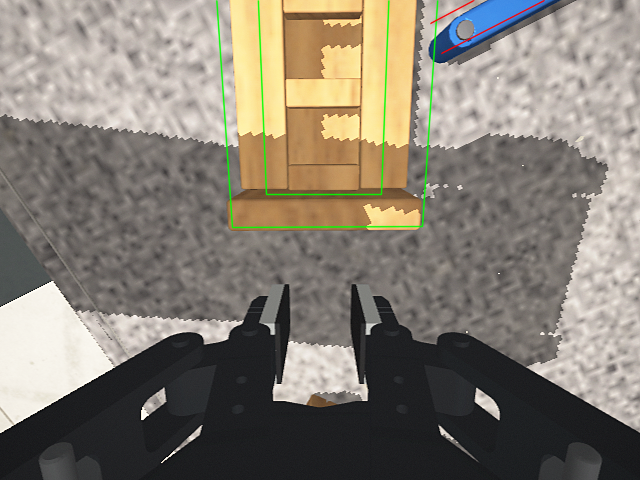

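Emit:
{"fn": "arm_command", "kwargs": {"deltas": [{"dx": 0.007, "dy": -0.06, "dz": 0, "wx": 0, "wy": 0, "wz": -0.001, "claw": 30}, {"dx": 0.007, "dy": -0.09, "dz": 0, "wx": 0, "wy": 0, "wz": -0.001, "claw": 30}, {"dx": 0.007, "dy": -0.11, "dz": 0, "wx": 0, "wy": 0, "wz": -0.001, "claw": 30}, {"dx": 0.007, "dy": -0.13, "dz": 0, "wx": 0, "wy": 0, "wz": -0.001, "claw": 30}, {"dx": 0.007, "dy": -0.15, "dz": 0, "wx": 0, "wy": 0, "wz": -0.001, "claw": 30}, {"dx": 0.007, "dy": -0.17, "dz": 0, "wx": 0, "wy": 0, "wz": -0.001, "claw": 30}, {"dx": 0.007, "dy": -0.19, "dz": 0, "wx": 0, "wy": 0, "wz": -0.001, "claw": 30}, {"dx": 0.007, "dy": -0.21, "dz": 0, "wx": 0, "wy": 0, "wz": -0.001, "claw": 30}, {"dx": 0.007, "dy": -0.225, "dz": 0, "wx": 0, "wy": 0, "wz": -0.001, "claw": 30}, {"dx": 0.007, "dy": -0.235, "dz": 0, "wx": 0, "wy": 0, "wz": -0.001, "claw": 30}]}}

```text
clock: 10.9
tool_pos: [0.4875, -0.1173, 0.0127]
tcp_rot: [0.975, -0.223, 0.0, 0.001]
wrist_force: [-1.3, -1.5, 1.2]
opening: 0.0259
```

```bash
python3 - <<'E'
from h import *
im=save("wrist","w3.png")
x,y,t=rack((.537,-.015),-.45)
u=np.array([-np.sin(t),np.cos(t)])
print("tool in rack frame",(manip.observe()["tool_pos"][:2]-np.array([x,y]))@np.c_[[np.cos(t),np.sin(t)],u])
to(.5,-.1,.012,np.degrees(t))
E
```

```text
scene rack [ 0.5309 -0.0147  0.002 ]
scene rack_left [0.5753 0.0771 0.0415]
scene rack_right [ 0.4906 -0.108   0.0352]
side rack [ 0.537  -0.0148  0.0041]
side rack_left [0.5812 0.0752 0.042 ]
side rack_right [ 0.4919 -0.1097  0.0416]
RACK world [ 0.5345 -0.0158] yaw deg -25.2 in dock [-0.043  -0.0368] len 1.02 resid 0.0036
post clearance 0.0119 (line), wall clearance 0.0147
tool in rack frame [ 0.00056484 -0.11232802]
now [ 0.4872 -0.1177  0.0126] yaw -25.9 t 11.35 F [ 0.3 -1.2  0. ] open 0.0257
goto (0.5, -0.1, 0.012, np.float64(-25.190207549564434)) d [ 0.0127 -0.0719  0.0019] w [ 0.0002 -0.0002 -0.0037] rows 0.5251618532405135 0.09258380485772073
```

```bash
python3 - <<'E'
from h import *
to(.4924,-.1061,.0126,-25);to(.5085,-.0934,.0126,-20.5);to(.5262,-.0824,.0126,-15.5)
E
```

```text
now [ 0.4872 -0.1177  0.0126] yaw -25.9 t 11.35 F [ 0.3 -1.2  0. ] open 0.0257
goto (0.4924, -0.1061, 0.0126, -25) d [-0.0012 -0.0425 -0.0001] w [ 0.0002 -0.0002 -0.0047] rows 0.30590187577516176 0.11907883496571837
now [ 0.4872 -0.1177  0.0126] yaw -25.9 t 11.35 F [ 0.3 -1.2  0. ] open 0.0257
goto (0.5085, -0.0934, 0.0126, -20.5) d [ 2.87e-02 -1.04e-01 -1.00e-04] w [ 0.0003 -0.0002 -0.0297] rows 0.7760937571414555 0.7473645925508355
now [ 0.4872 -0.1177  0.0126] yaw -25.9 t 11.35 F [ 0.3 -1.2  0. ] open 0.0257
goto (0.5262, -0.0824, 0.0126, -15.5) d [ 6.580e-02 -1.627e-01 -1.000e-04] w [ 0.0003 -0.0002 -0.0575] rows 1.2626720596904408 1.4456697661516378
```

Emit:
{"fn": "arm_command", "kwargs": {"deltas": [{"dx": 0, "dy": -0.015, "dz": 0, "wx": 0, "wy": 0, "wz": -0.001, "claw": 20}, {"dx": 0, "dy": -0.03, "dz": 0, "wx": 0, "wy": 0, "wz": -0.003, "claw": 20}, {"dx": 0, "dy": -0.043, "dz": 0, "wx": 0, "wy": 0, "wz": -0.005, "claw": 20}, {"dx": 0.006, "dy": -0.056, "dz": 0, "wx": 0, "wy": 0, "wz": -0.01, "claw": 20}, {"dx": 0.012, "dy": -0.068, "dz": 0, "wx": 0, "wy": 0, "wz": -0.015, "claw": 20}, {"dx": 0.018, "dy": -0.08, "dz": 0, "wx": 0, "wy": 0, "wz": -0.02, "claw": 20}, {"dx": 0.024, "dy": -0.092, "dz": 0, "wx": 0, "wy": 0, "wz": -0.025, "claw": 20}, {"dx": 0.029, "dy": -0.104, "dz": 0, "wx": 0, "wy": 0, "wz": -0.03, "claw": 20}, {"dx": 0.029, "dy": -0.104, "dz": 0, "wx": 0, "wy": 0, "wz": -0.03, "claw": 20}]}}

```text
clock: 12.1
tool_pos: [0.5093, -0.0928, 0.0126]
tcp_rot: [0.984, -0.177, 0.0, 0.0]
wrist_force: [0.4, 0.6, -0.9]
opening: 0.0175
```

```bash
python3 - <<'E'
from h import *
im=save("wrist","w4.png")
x,y,t=rack((.547,.011),-.36)
u=np.array([-np.sin(t),np.cos(t)])
print("tool in rack frame",(manip.observe()["tool_pos"][:2]-np.array([x,y]))@np.c_[[np.cos(t),np.sin(t)],u])
to(.5262,-.0824,.0126,-15.5)
side=manip.get_image("side")
a=overlay(im,"wrist",(x,y,t),DK);b=cv2.resize(side[200:320,220:380,::-1],(640,480),interpolation=cv2.INTER_CUBIC)
cv2.imwrite("pics/c4.png",cv2.resize(np.hstack([a,b]),(800,300)))
E
```

```text
scene rack [0.546  0.0131 0.0009]
scene rack_left [0.5793 0.1049 0.037 ]
scene rack_right [ 0.5153 -0.0844  0.0364]
side rack [ 0.5498  0.0149 -0.0016]
side rack_left [0.5843 0.102  0.042 ]
side rack_right None
RACK world [0.5483 0.0114] yaw deg -19.7 in dock [-0.0292 -0.0096] len 0.99 resid 0.0034
post clearance 0.0064 (line), wall clearance 0.0034
tool in rack frame [-0.00213351 -0.11217425]
now [ 0.5086 -0.0935  0.0126] yaw -20.5 t 12.55 F [ 0.4  0.2 -0. ] open 0.0168
goto (0.5262, -0.0824, 0.0126, -15.5) d [ 0.0422 -0.0552 -0.    ] w [ 0.0002 -0.0002 -0.0276] rows 0.49979798746619974 0.6934597585253663
```

View pics/c4.png

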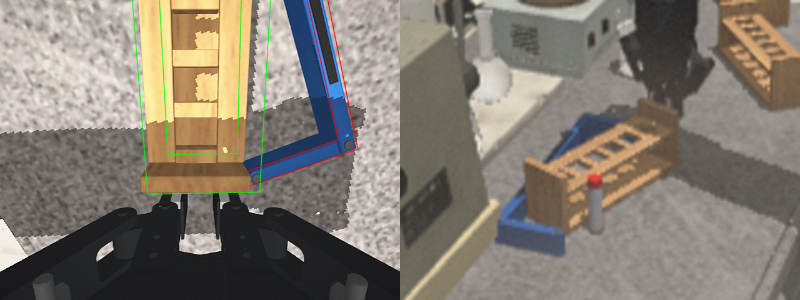

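Emit:
{"fn": "arm_command", "kwargs": {"deltas": [{"dx": 0, "dy": 0, "dz": 0, "wx": 0, "wy": 0, "wz": 0, "claw": 5}, {"dx": 0, "dy": 0, "dz": 0, "wx": 0, "wy": 0, "wz": 0, "claw": 5}, {"dx": 0.006, "dy": -0.01, "dz": 0, "wx": 0, "wy": 0, "wz": -0.004, "claw": 5}, {"dx": 0.013, "dy": -0.02, "dz": 0, "wx": 0, "wy": 0, "wz": -0.009, "claw": 5}, {"dx": 0.02, "dy": -0.028, "dz": 0, "wx": 0, "wy": 0, "wz": -0.014, "claw": 5}, {"dx": 0.026, "dy": -0.036, "dz": 0, "wx": 0, "wy": 0, "wz": -0.019, "claw": 5}, {"dx": 0.03, "dy": -0.042, "dz": 0, "wx": 0, "wy": 0, "wz": -0.021, "claw": 5}, {"dx": 0.03, "dy": -0.042, "dz": 0, "wx": 0, "wy": 0, "wz": -0.021, "claw": 5}]}}

```text
clock: 13.27
tool_pos: [0.5219, -0.0845, 0.0126]
tcp_rot: [0.989, -0.145, 0.0, 0.0]
wrist_force: [-0.2, 0.0, -1.3]
opening: 0.0042
```

```bash
python3 - <<'E'
from h import *
im=save("wrist","w5.png")
x,y,t=rack((.553,.021),-.3)
u=np.array([-np.sin(t),np.cos(t)])
print("tool in rack frame",(manip.observe()["tool_pos"][:2]-np.array([x,y]))@np.c_[[np.cos(t),np.sin(t)],u])
to(.5262,-.0824,.0126,-15.5)
cv2.imwrite("pics/w5o.png",cv2.resize(overlay(im,"wrist",(x,y,t),DK),(480,360)))
E
```

```text
scene rack [ 0.5499  0.0211 -0.    ]
scene rack_left [0.5776 0.1177 0.0422]
scene rack_right [ 0.5255 -0.0791  0.0374]
side rack [ 0.5535  0.0246 -0.0006]
side rack_left [0.5846 0.1152 0.0408]
side rack_right [ 0.5257 -0.0778  0.0425]
RACK world [0.5528 0.0203] yaw deg -15.9 in dock [-0.0247 -0.0007] len 1.01 resid 0.0043
post clearance 0.0037 (line), wall clearance -0.0058
tool in rack frame [-0.00144924 -0.1097248 ]
now [ 0.5214 -0.0848  0.0126] yaw -16.7 t 13.72 F [ 0.3 -0.5  0. ] open 0.0042
goto (0.5262, -0.0824, 0.0126, -15.5) d [ 0.0131 -0.0124  0.0001] w [ 0.0002 -0.0002 -0.0066] rows 0.12994531383727817 0.1665660660767052
```

View pics/w5o.png

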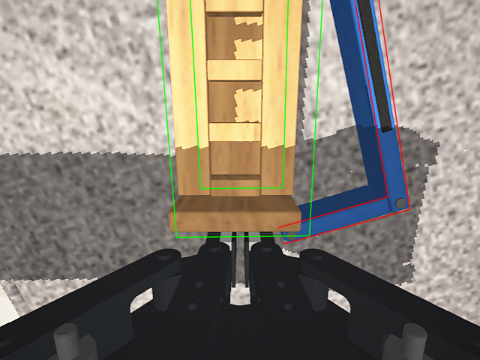

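Emit:
{"fn": "arm_command", "kwargs": {"deltas": [{"dx": 0, "dy": 0.06, "dz": 0, "wx": 0, "wy": 0, "wz": 0, "claw": 5}, {"dx": -0.02, "dy": 0.12, "dz": -0.05, "wx": 0, "wy": 0, "wz": 0, "claw": 5}, {"dx": -0.04, "dy": 0.14, "dz": -0.18, "wx": 0, "wy": 0, "wz": 0, "claw": 5}, {"dx": -0.06, "dy": 0.14, "dz": -0.3, "wx": 0, "wy": 0, "wz": 0.1, "claw": 40}, {"dx": -0.16, "dy": 0.14, "dz": -0.36, "wx": 0, "wy": 0, "wz": 0.2, "claw": 40}, {"dx": -0.22, "dy": 0.0, "dz": -0.36, "wx": 0, "wy": 0, "wz": 0.3, "claw": 40}, {"dx": -0.22, "dy": -0.1, "dz": -0.36, "wx": 0, "wy": 0, "wz": 0.4, "claw": 40}, {"dx": -0.22, "dy": -0.2, "dz": -0.36, "wx": 0, "wy": 0, "wz": 0.497, "claw": 40}, {"dx": -0.22, "dy": -0.2, "dz": -0.36, "wx": 0, "wy": 0, "wz": 0.497, "claw": 40}, {"dx": -0.22, "dy": -0.2, "dz": -0.36, "wx": 0, "wy": 0, "wz": 0.497, "claw": 40}]}}

```text
clock: 14.55
tool_pos: [0.4755, -0.0066, 0.1208]
tcp_rot: [0.844, -0.536, 0.001, 0.0]
wrist_force: [-0.8, 0.1, 0.6]
opening: 0.0342
```

```bash
python3 - <<'E'
from h import *
to(.474,-.006,.11,-106)
to(.474,-.006,.0126,-106)
E
```

```text
now [ 0.4755 -0.0066  0.1208] yaw -64.9 t 14.55 F [-0.8  0.1  0.6] open 0.0342
goto (0.474, -0.006, 0.11, -106) d [-0.0038  0.0037  0.0359] w [-3.000e-04 -2.000e-04  2.286e-01] rows 0.2611813378972748 5.746982371648556
now [ 0.4755 -0.0066  0.1208] yaw -64.9 t 14.55 F [-0.8  0.1  0.6] open 0.0342
goto (0.474, -0.006, 0.0126, -106) d [-0.0041  0.0039  0.3606] w [-3.000e-04 -2.000e-04  2.286e-01] rows 2.5944202935342755 5.746982371648556
```

Emit:
{"fn": "arm_command", "kwargs": {"deltas": [{"dx": -0.004, "dy": 0.004, "dz": 0.02, "wx": 0, "wy": 0, "wz": 0.229, "claw": 40}, {"dx": -0.004, "dy": 0.004, "dz": 0.02, "wx": 0, "wy": 0, "wz": 0.229, "claw": 40}, {"dx": -0.004, "dy": 0.004, "dz": 0.02, "wx": 0, "wy": 0, "wz": 0.229, "claw": 40}, {"dx": -0.004, "dy": 0.004, "dz": 0.06, "wx": 0, "wy": 0, "wz": 0.229, "claw": 40}, {"dx": -0.004, "dy": 0.004, "dz": 0.14, "wx": 0, "wy": 0, "wz": 0.229, "claw": 40}, {"dx": -0.004, "dy": 0.004, "dz": 0.22, "wx": 0, "wy": 0, "wz": 0.229, "claw": 40}, {"dx": -0.004, "dy": 0.004, "dz": 0.3, "wx": 0, "wy": 0, "wz": 0.229, "claw": 40}, {"dx": -0.004, "dy": 0.004, "dz": 0.345, "wx": 0, "wy": 0, "wz": 0.229, "claw": 40}, {"dx": -0.004, "dy": 0.004, "dz": 0.361, "wx": 0, "wy": 0, "wz": 0.229, "claw": 40}, {"dx": -0.004, "dy": 0.004, "dz": 0.361, "wx": 0, "wy": 0, "wz": 0.229, "claw": 40}]}}

```text
clock: 15.38
tool_pos: [0.4727, -0.0059, 0.0111]
tcp_rot: [-0.601, 0.799, 0.001, -0.001]
wrist_force: [0.5, 0.2, 1.0]
opening: 0.034
```

```bash
python3 - <<'E'
from h import *
im=save("wrist","w6.png")
x,y,t=rack((.553,.021),-.3)
u=np.array([-np.sin(t),np.cos(t)])
print("tool in rack frame",(manip.observe()["tool_pos"][:2]-np.array([x,y]))@np.c_[[np.cos(t),np.sin(t)],u])
to(.474,-.006,.0126,-106)
cv2.imwrite("pics/w6o.png",cv2.resize(overlay(im,"wrist",(x,y,t),DK),(480,360)))
E
```

```text
scene rack [5.482e-01 2.340e-02 3.000e-04]
scene rack_left [0.5768 0.1203 0.0403]
scene rack_right [ 0.5231 -0.0721  0.0367]
side rack [0.5526 0.0237 0.0006]
side rack_left [0.5861 0.1161 0.0383]
side rack_right [ 0.5248 -0.0756  0.0431]
RACK world [0.5519 0.0226] yaw deg -16.7 in dock [-0.0256  0.0016] len 1.0 resid 0.0054
post clearance 0.0031 (line), wall clearance -0.0027
tool in rack frame [-0.06589565 -0.04973705]
now [ 0.4745 -0.0061  0.0132] yaw -106.1 t 15.83 F [-1.1 -0.4  0.3] open 0.0337
goto (0.474, -0.006, 0.0126, -106) d [0.0001 0.0018 0.002 ] w [-0.0008 -0.     -0.0004] rows 0.0194808690632106 0.021841929216374404
```

View pics/w6o.png

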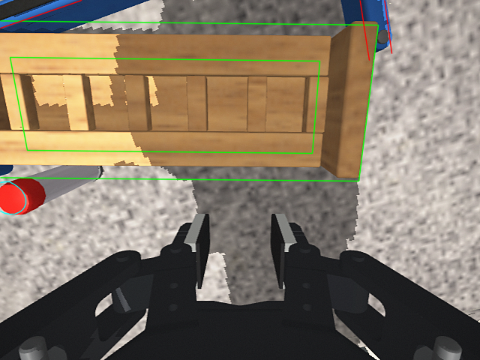

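```bash
python3 - <<'E'
from h import *
to(.4985,-.012,.0126,-106)
to(.52,-.019,.0126,-99)
to(.5395,-.024,.0126,-91)
E
```

```text
now [ 0.4745 -0.0061  0.0132] yaw -106.1 t 15.83 F [-1.1 -0.4  0.3] open 0.0337
goto (0.4985, -0.012, 0.0126, -106) d [-0.0033 -0.0822  0.0022] w [-0.0008 -0.     -0.0004] rows 0.5918166678333457 0.021841929216374404
now [ 0.4745 -0.0061  0.0132] yaw -106.1 t 15.83 F [-1.1 -0.4  0.3] open 0.0337
goto (0.52, -0.019, 0.0126, -99) d [-0.0007 -0.1575  0.0024] w [-0.0008 -0.0001 -0.0393] rows 1.1331758132527523 0.9881051124590824
now [ 0.4745 -0.0061  0.0132] yaw -106.1 t 15.83 F [-1.1 -0.4  0.3] open 0.0337
goto (0.5395, -0.024, 0.0126, -91) d [-0.0027 -0.2246  0.0025] w [-0.0008 -0.0001 -0.0837] rows 1.615797622911042 2.105323442687359
```

Emit:
{"fn": "arm_command", "kwargs": {"deltas": [{"dx": -0.002, "dy": -0.05, "dz": 0, "wx": 0, "wy": 0, "wz": 0, "claw": 40}, {"dx": -0.003, "dy": -0.08, "dz": 0, "wx": 0, "wy": 0, "wz": 0, "claw": 40}, {"dx": -0.002, "dy": -0.095, "dz": 0, "wx": 0, "wy": 0, "wz": -0.007, "claw": 40}, {"dx": -0.002, "dy": -0.11, "dz": 0, "wx": 0, "wy": 0, "wz": -0.015, "claw": 40}, {"dx": -0.001, "dy": -0.125, "dz": 0, "wx": 0, "wy": 0, "wz": -0.023, "claw": 40}, {"dx": -0.001, "dy": -0.14, "dz": 0, "wx": 0, "wy": 0, "wz": -0.031, "claw": 40}, {"dx": -0.001, "dy": -0.157, "dz": 0, "wx": 0, "wy": 0, "wz": -0.039, "claw": 40}, {"dx": -0.001, "dy": -0.157, "dz": 0, "wx": 0, "wy": 0, "wz": -0.039, "claw": 40}]}}

```text
clock: 16.5
tool_pos: [0.5202, -0.0192, 0.0132]
tcp_rot: [-0.65, 0.76, -0.001, 0.0]
wrist_force: [-0.5, -0.2, 0.2]
opening: 0.0341
```

```bash
python3 - <<'E'
from h import *
im=save("wrist","w7.png")
x,y,t=rack((.563,.021),-.2)
u=np.array([-np.sin(t),np.cos(t)])
print("tool in rack frame",(manip.observe()["tool_pos"][:2]-np.array([x,y]))@np.c_[[np.cos(t),np.sin(t)],u])
to(.5395,-.024,.0126,-91)
E
```

```text
scene rack [ 0.5673  0.0196 -0.0021]
scene rack_left [0.5785 0.124  0.0383]
scene rack_right [ 0.5578 -0.0781  0.0379]
side rack [5.705e-01 2.210e-02 1.000e-04]
side rack_left [0.5842 0.1181 0.0414]
side rack_right [ 0.5591 -0.0815  0.0429]
RACK world [0.5695 0.0207] yaw deg -6.5 in dock [-0.008  -0.0003] len 1.01 resid 0.0032
post clearance 0.0097 (line), wall clearance -0.0427
tool in rack frame [-0.04491201 -0.04486533]
now [ 0.5198 -0.0188  0.0134] yaw -99.1 t 16.95 F [ 0.2 -0.6 -0.4] open 0.0342
goto (0.5395, -0.024, 0.0126, -91) d [ 0.0068 -0.0674  0.0028] w [-0.0008 -0.0002 -0.0447] rows 0.48793436756866554 1.1245972881197317
```

Emit:
{"fn": "arm_command", "kwargs": {"deltas": [{"dx": 0.002, "dy": -0.015, "dz": 0, "wx": 0, "wy": 0, "wz": -0.012, "claw": 40}, {"dx": 0.003, "dy": -0.028, "dz": 0, "wx": 0, "wy": 0, "wz": -0.024, "claw": 40}, {"dx": 0.004, "dy": -0.04, "dz": 0, "wx": 0, "wy": 0, "wz": -0.035, "claw": 40}, {"dx": 0.005, "dy": -0.05, "dz": 0, "wx": 0, "wy": 0, "wz": -0.045, "claw": 40}, {"dx": 0.005, "dy": -0.058, "dz": 0, "wx": 0, "wy": 0, "wz": -0.05, "claw": 40}, {"dx": 0.005, "dy": -0.063, "dz": 0, "wx": 0, "wy": 0, "wz": -0.05, "claw": 40}, {"dx": 0.005, "dy": -0.063, "dz": 0, "wx": 0, "wy": 0, "wz": -0.05, "claw": 40}]}}

```text
clock: 17.53
tool_pos: [0.5381, -0.0233, 0.0132]
tcp_rot: [-0.707, 0.708, -0.001, 0.0]
wrist_force: [-0.2, -0.2, -0.6]
opening: 0.0341
```

```bash
python3 - <<'E'
from h import *
im=save("wrist","w8.png")
x,y,t=rack((.58,.02),0)
to(.5415,-.02,.0126,-90)
side=manip.get_image("side")
a=overlay(im,"wrist",None,DK);b=cv2.resize(side[200:320,220:380,::-1],(640,480),interpolation=cv2.INTER_CUBIC)
cv2.imwrite("pics/c8.png",cv2.resize(np.hstack([a,b]),(800,300)))
E
```

```text
scene rack None
scene rack_left [0.5776 0.1235 0.0371]
scene rack_right [ 0.5838 -0.0789  0.0372]
side rack [0.5814 0.026  0.0029]
side rack_left [0.5835 0.1193 0.043 ]
side rack_right [ 0.5819 -0.0771  0.042 ]
RACK world [0.5816 0.0226] yaw deg 0.7 in dock [0.0041 0.0016] len 1.0 resid 0.0035
post clearance 0.0133 (line), wall clearance -0.0706
now [ 0.5382 -0.0232  0.0134] yaw -90.1 t 17.98 F [ 0.9  0.2 -0.4] open 0.0343
goto (0.5415, -0.02, 0.0126, -90) d [-0.0107 -0.0111  0.0027] w [-0.0007 -0.0002 -0.0003] rows 0.11271809703911656 0.020898259104258878
```

View pics/c8.png

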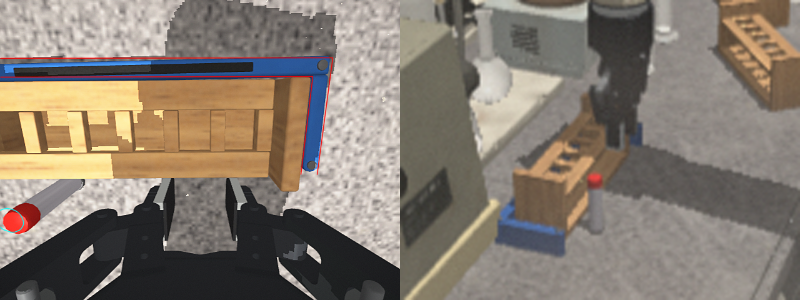

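Emit:
{"fn": "arm_command", "kwargs": {"deltas": [{"dx": 0, "dy": 0.02, "dz": 0, "wx": 0, "wy": 0, "wz": 0, "claw": 40}, {"dx": -0.07, "dy": 0.02, "dz": 0, "wx": 0, "wy": 0, "wz": 0, "claw": 40}, {"dx": -0.07, "dy": 0.01, "dz": 0, "wx": 0, "wy": 0, "wz": 0, "claw": 40}, {"dx": -0.07, "dy": 0.003, "dz": 0, "wx": 0, "wy": 0, "wz": 0, "claw": 40}, {"dx": -0.07, "dy": -0.001, "dz": 0, "wx": 0, "wy": 0, "wz": 0, "claw": 40}, {"dx": -0.07, "dy": -0.004, "dz": 0, "wx": 0, "wy": 0, "wz": 0, "claw": 40}, {"dx": -0.07, "dy": -0.006, "dz": 0, "wx": 0, "wy": 0, "wz": 0, "claw": 40}, {"dx": -0.07, "dy": -0.008, "dz": 0, "wx": 0, "wy": 0, "wz": 0, "claw": 40}]}}

```text
clock: 18.7
tool_pos: [0.5402, -0.0028, 0.0133]
tcp_rot: [-0.707, 0.708, -0.001, -0.0]
wrist_force: [-4.0, -0.5, 1.3]
opening: 0.0342
```

```bash
python3 - <<'E'
from h import *
x,y,t=rack((.58,.02),0)
to(.5425,-.002,.0126,-90)
E
```

```text
scene rack [0.581  0.0207 0.0007]
scene rack_left [0.5757 0.1242 0.0379]
scene rack_right [ 0.5849 -0.0793  0.0367]
side rack [0.584  0.024  0.0033]
side rack_left [0.5836 0.12   0.0423]
side rack_right [ 0.5853 -0.0784  0.0411]
RACK world [0.5824 0.0219] yaw deg 1.5 in dock [0.0049 0.0009] len 1.01 resid 0.004
post clearance 0.0130 (line), wall clearance -0.0733
now [ 0.5402 -0.0025  0.0132] yaw -90.1 t 19.1 F [-4.1 -2.7  1.2] open 0.0345
goto (0.5425, -0.002, 0.0126, -90) d [-0.0017 -0.0077  0.002 ] w [-0.0005 -0.0004 -0.0003] rows 0.058256766730973866 0.016955154897163288
```

Emit:
{"fn": "arm_command", "kwargs": {"deltas": [{"dx": 0, "dy": -0.002, "dz": 0, "wx": 0, "wy": 0, "wz": 0, "claw": 40}, {"dx": 0, "dy": -0.004, "dz": 0, "wx": 0, "wy": 0, "wz": 0, "claw": 40}, {"dx": 0, "dy": -0.004, "dz": 0, "wx": 0, "wy": 0, "wz": 0, "claw": 40}]}}

```text
clock: 19.35
tool_pos: [0.5402, -0.0025, 0.013]
tcp_rot: [-0.707, 0.707, 0.0, -0.001]
wrist_force: [-7.3, -1.7, 4.1]
opening: 0.0341
```

The force rises with no further advance, so the rack is against the back wall. I'll take the hand away and check.

Emit:
{"fn": "arm_command", "kwargs": {"deltas": [{"dx": 0, "dy": 0.03, "dz": 0, "wx": 0, "wy": 0, "wz": 0, "claw": 40}, {"dx": 0, "dy": 0.12, "dz": 0, "wx": 0, "wy": 0, "wz": 0, "claw": 40}, {"dx": 0, "dy": 0.25, "dz": 0, "wx": 0, "wy": 0, "wz": 0, "claw": 40}, {"dx": 0, "dy": 0.3, "dz": -0.1, "wx": 0, "wy": 0, "wz": 0, "claw": 40}, {"dx": 0, "dy": 0.35, "dz": -0.25, "wx": 0, "wy": 0, "wz": 0, "claw": 40}, {"dx": 0, "dy": 0.4, "dz": -0.4, "wx": 0, "wy": 0, "wz": 0, "claw": 40}, {"dx": 0, "dy": 0.4, "dz": -0.5, "wx": 0, "wy": 0, "wz": 0, "claw": 40}, {"dx": 0, "dy": 0.4, "dz": -0.5, "wx": 0, "wy": 0, "wz": 0, "claw": 40}]}}

```text
clock: 20.02
tool_pos: [0.4256, -0.0027, 0.1733]
tcp_rot: [-0.707, 0.707, -0.008, 0.005]
wrist_force: [0.4, 0.5, 0.8]
opening: 0.0341
```

```bash
python3 - <<'E'
from h import *
x,y,t=rack((.58,.02),0)
im=save("wrist","w9.png"); x2=rack((.58,.02),0,("wrist",)); 
print([best("wrist",n,np.array(p)) for n,p in(("dock",(.578,.02,0)),("post_top",(.527,.09,.07)))])
a=cv2.resize(overlay(im,"wrist",None,DK),(400,300))
sc=manip.get_image("scene")[215:305,220:340,::-1]
cv2.imwrite("pics/c9.png",np.hstack([im[:,:,::-1][40:340,120:520] if 0 else a,cv2.resize(sc,(400,300),interpolation=cv2.INTER_CUBIC)]))
E
```

```text
scene rack [0.5811 0.0191 0.0029]
scene rack_left [0.5756 0.1214 0.0374]
scene rack_right [ 0.585  -0.0797  0.0377]
side rack [ 0.5853  0.0241 -0.0013]
side rack_left [0.5834 0.1212 0.0394]
side rack_right [ 0.5846 -0.0821  0.0419]
RACK world [0.5825 0.0207] yaw deg 1.5 in dock [ 0.005  -0.0003] len 1.01 resid 0.0043
post clearance 0.0132 (line), wall clearance -0.0733
wrist rack [ 0.5849  0.0215 -0.0011]
wrist rack_left [0.5787 0.1205 0.0409]
wrist rack_right [ 0.5845 -0.0746  0.0386]
RACK world [0.5827 0.0225] yaw deg 1.7 in dock [0.0052 0.0015] len 0.98 resid 0.0022
post clearance 0.0132 (line), wall clearance -0.0739
[None, array([0.52931853, 0.09133826, 0.07046245])]
```

View pics/c9.png

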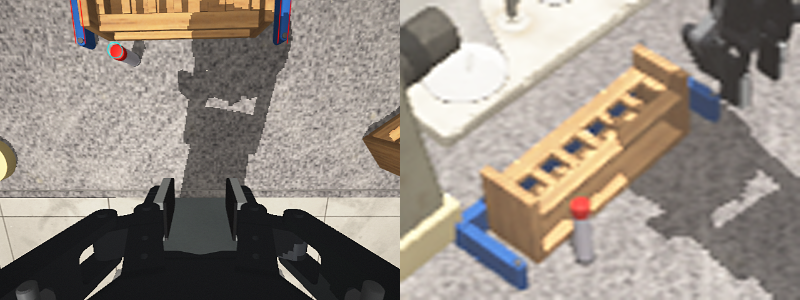

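```bash
python3 -c "
from h import *
print(manip.observe()['clock']);print(manip.close_job())"
```

```text
20.8167
the job is handed in; nothing more can be done
None
```

The rack is in the dock with its back side against the back wall, and I handed the job in at about 21 s. No verdict was reported.

- **What I did:** I pushed with the fingers only. First I angled the rack to about 26°, left end first, then pushed it by its right end past the post. Last, I swung it in from the front until the wrist force rose to about 7 N with no further advance.
- **Position:** The last check from three cameras put the rack at x = +5 mm, y = 0 to +1.5 mm in the dock frame. It stood flat, with the hand clear.
- **Unresolved:** The cameras showed the rack turned 1.5–1.7° against my estimate of the dock. Either the dock is turned by that much, or the left end is about 3–5 mm off the wall. Both are inside the 10 mm limit, so I left it.
- **Bystanders:** I never went near them, but I did not measure their positions again at the end.

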